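# Make up a gift tray round the bottle

## Task

Make up the gift tray: stand the can in the cell to the left of the bottle, the jar in the cell to the right of the bottle and the carton in the cell to the left of the beaker, each upright in the middle of its cell and the carton square to the walls, then set the flat tin centred on top of the jar. Left and right are as seen from the robot. Do not drop the glass jar, leave the bottle and the beaker standing where they are, and do not disturb the tape roll and the opener.

Things in the scene. Friction and masses are not known exactly. Their poses are not given: they have to be found in the camera images.
- tray: Fixed cardboard tray, 214 (x) by 319 (y) mm, six square cells in two rows along y; walls 4 mm thick, tops 22 mm and cell floors 4 mm above the bench. Origin: centre of underside. x points away from the robot, y to its left, both within 0.2 rad. Cell centres: x = -52.5 (near row) or +52.5 mm (far row); y = +105 (left), 0 or -105 mm (right). On either half of the bench, the mat on the other.
- mat: Fixed black rubber goods mat, 270 (x) by 340 (y) mm, 4 mm thick. Origin: centre of underside; x points away from the robot, y to its left, within 0.2 rad. The four goods, the tape roll and the opener lie on it in two rows of three, in any order, about 110 mm apart along y and 125 mm along x.
- bottle: Stubby brown glass beer bottle, 60 mm across and 168 mm high, with a steel crown cap and a paper label, standing loose in a middle cell of the tray (near or far row). Origin: centre of its underside; z up. To be left standing where it is.
- beaker: White stoneware beaker, open at the top, about 72 mm across and 105 mm high, standing loose in the other middle cell of the tray. Origin: centre of its underside; z up. To be left standing where it is.
- can: Slim bare aluminium drinks can, 54 mm across, 134 mm high, upright on the goods mat (a thin black rubber mat, top 4 mm above the bench); 0.2 to 0.35 kg. Origin: centre of its underside; z up.
- jar: Squat amber glass jar with a flat brass screw lid, 62 mm across, 72 mm high over the lid (lid 60 mm across, the top 13 mm), upright on the goods mat; 0.19 to 0.33 kg. Origin: centre of its underside; z up.
- carton: Closed upright cardboard carton, 60 mm (its x) by 44 mm (its y) by 90 mm high, on the goods mat, turned at any angle up to 0.7 rad; 0.11 to 0.2 kg. Origin: centre of its underside; z up.
- tin: Flat round plain steel tin with a lid, 60 mm across, 24 mm high, lying flat on the goods mat; 0.07 to 0.12 kg. Origin: centre of its underside; z up.
- tape_roll: Bystander: brown roll of packing tape lying flat on the goods mat, 76 mm across with a 56 mm hole, 24 mm high. Origin: centre of its underside. Not to be moved.
- opener: Bystander: flat steel bottle opener lying on the goods mat, about 95 mm long (its x), 34 mm wide, 7 mm thick. Origin: near its middle, on its underside. Not to be moved.
Mind the look-alikes: they are no part of the job. Leave any green or pink look-alike of the can alone.

How it is judged:
By the outcome, as a careful person would: the job done as asked, in the order asked, and still so for the second after the job is handed in, with the robot touching nothing.
It also fails if it takes over 101 s, if anything falls off the work surface, if the arm or the gripper's body presses on something with over 40 N, if the wrist force passes 120 N, or if a joint passes its speed limit or range.

## Robot

A 6-joint arm with a two-finger parallel gripper is mounted at the origin on the work surface. World frame = base frame: x ahead of the robot, y to its left, z up, the work surface at z = 0. Lengths are in m, angles in rad, forces in N, time in s.
With the tool pointing down it reaches from about 0.25 to 0.775 m from the base axis. Payload 4 kg.
Tool frame: the origin (TCP) lies on the centre line of the jaws, within the pads' length; the fingertips stand 19 mm ahead of it and the grasp point (between the pads) is the TCP (tips_ahead is the distance from the TCP to the fingertips, in m); z points along the fingers, y is the line along which they close (so a half turn about z gives the same grasp; the last joint's range is limited). The gripper opens to 94 mm and grips with 3 to 60 N. Pads are 16 mm wide; open, the fingers measure 119 mm over their backs; the gripper's body (75 mm by 177 mm) begins 78 mm behind the grasp point.
Start: joints at [1.188, 0.087, 1.371, -0, 1.684, -0.103], TCP at [0.152, 0.529, 0.192] pointing down, gripper open.
Joint ranges: [-3.1, 3.1], [-0.76, 2.03], [0.27, 2.55], [-1.08, 4.22], [0.17, 2.65], [-2.57, 2.57]. Speed limits (rad/s): [2.79, 2.79, 3.14, 3.14, 3.14, 3.14].

## Interface

Orientations are given as a unit quaternion [x, y, z, w].
In Python, from station import state, capture, get_calibration, hand_in, tips_ahead gives the robot as it stands. The module is installed in compiled form; this text tells all that it offers.
- The arm moves only by the shell command python3 -m inch 'ROWS' [OPENING] [FORCE]. ROWS is JSON, a list of rows, each a list of 4 numbers: the shift along the tool's x, y, z scaled (see below), then the turn about the tool's z scaled (see below). A call has exactly 10 rows; each row is the pose to reach, as a shift and turn from the pose commanded when the call began, along the tool's axes at that moment, turning the shorter way round; what a row does not reach only later rows make up. The controller multiplies each number of a shift by 10 cm and each number of a turn by 180 degrees. A row lasts 1/10 s, in which the tool goes at most 50 mm and 8.59 degrees, less where a joint would pass 70% of its speed; a pose out of reach is approached as far as the arm can. A call with a number of a shift or a turn outside -1 to 1 is refused whole. A call with a gripper value outside its range is refused whole. OPENING is the opening, from 0 (shut) to 1 (fully open), set as the call begins (- or left out, the last holds). The fingers move at their own pace and stop on an object; FORCE is the grip in N (left out, the last holds). Time passes only in rows, so rows that repeat a pose let the fingers close, or fill a call up. It gives the time, the measured TCP pose, the force, the opening and the grip force at its end, in the units of the state.
- state(): the state, without advancing time (a new reading comes with each control period).
- capture(name): name is "side" or "top" or "wrist"; returns the picture (480x640x3 uint8, red, green, blue); there is no depth.
- get_calibration(name): a dict with "intrinsics" (3x3 intrinsics, pixels), "R" (3x3) and "t" (3): a world point X has camera coordinates R X + t; the wrist camera has in their place "tool_from_camera" (4x4, takes a point from camera to tool coordinates, whose origin is the TCP and whose axes are the flange's). Camera axes: x right, y down, z forward; pixel columns grow to the right and rows downward; lengths in m; the calibration is good to about 2 mm. A picture is of the moment at which its call begins: read the wrist's pose just before it. get_calibration takes no time and is no camera call.
- hand_in(): hands the job in; it is judged then, once.
The state is a dict: "t": time; "q": joint angles; "joint_vel": joint speeds; "effort": joint torques, N m; "tool_pos": TCP position; "tool_rot": TCP orientation; "wrist_force": force on the tool from outside, world axes, zero at the start; "torque": the same for the moment, N m; "finger_gap": opening from 0.0 (shut) to 1.0 (fully open); "gripper_force": force on a finger pad.
Only numpy, scipy, OpenCV 4.12 (cv2) and the standard library are available. Lean on these libraries where they do the work, as an engineer would, in place of code of your own. Each camera call takes 0.05 s, during which the arm holds its last target. There are 200 camera calls.

## Working session

There is one attempt and no reset: what is moved stays moved. The work goes in short steps, Python scripts to look and compute and a shell command to move; the robot and the scene stay as the last step left them, time stands still between calls to the robot, and variables do not carry over. Pictures are saved under pics/ and viewed, at most 14 in all, crops included, and the job is handed in when it is done.

```bash
mkdir -p pics; ls; python3 - <<'E'
from station import *
import cv2,numpy as np
s=state(); print({k:np.round(v,3).tolist() for k,v in s.items()})
for n in("top","side"):
    cv2.imwrite(f"pics/{n}0.png",capture(n)[:,:,::-1]); 
    c=get_calibration(n); print(n,np.round(c["intrinsics"],1).tolist(),np.round(c["R"],4).tolist(),np.round(c["t"],4).tolist())
print(get_calibration("wrist"),tips_ahead)
E
```

```text
pics
{'t': 0.0, 'q': [1.188, 0.088, 1.372, 0.0, 1.684, -0.103], 'joint_vel': [0.0, -0.0, -0.0, 0.001, 0.001, 0.0], 'effort': [-0.0, -34.018, -30.243, 0.072, 0.033, -0.0], 'tool_pos': [0.152, 0.528, 0.191], 'tool_rot': [0.139, 0.99, -0.001, -0.0], 'wrist_force': [1.074, 1.235, -0.522], 'torque': [0.033, -0.047, 0.003], 'gripper_force': 0.0, 'finger_gap': 1.007}
top [[545.0, 0.0, 324.1], [0.0, 545.0, 231.6], [0.0, 0.0, 1.0]] [[0.0034, -0.9999, 0.015], [-0.9856, -0.0058, -0.1689], [0.169, -0.0142, -0.9855]] [-0.0094, 0.6024, 0.9303]
side [[573.2, 0.0, 323.2], [0.0, 573.2, 234.1], [0.0, 0.0, 1.0]] [[-0.9974, -0.0708, -0.016], [-0.0462, 0.7897, -0.6118], [0.0559, -0.6094, -0.7909]] [0.6037, 0.0248, 1.1461]
{'intrinsics': array([[353.67953137,   0.        , 315.84031863],
       [  0.        , 353.67953137, 239.99383818],
       [  0.        ,   0.        ,   1.        ]]), 'tool_from_camera': array([[ 6.37503665e-05, -9.71433079e-01, -2.37313653e-01,
         6.92540889e-02],
       [ 9.99999937e-01, -2.12622141e-05,  3.55669299e-04,
        -3.18075541e-04],
       [-3.50554735e-04, -2.37313661e-01,  9.71433015e-01,
        -1.91965043e-01],
       [ 0.00000000e+00,  0.00000000e+00,  0.00000000e+00,
         1.00000000e+00]])} 0.019
```

View pics/top0.png

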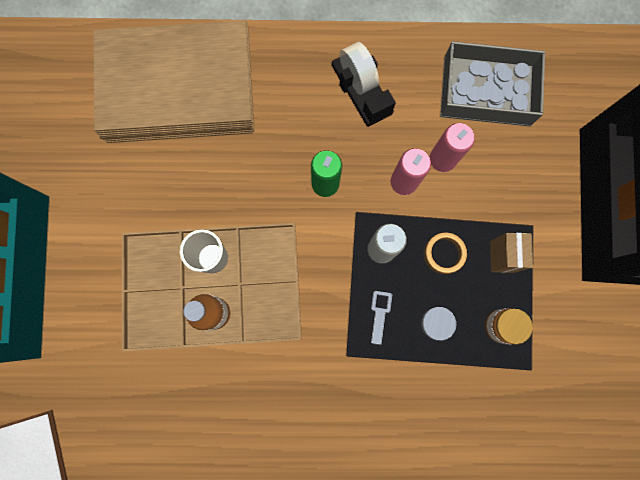

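View pics/side0.png

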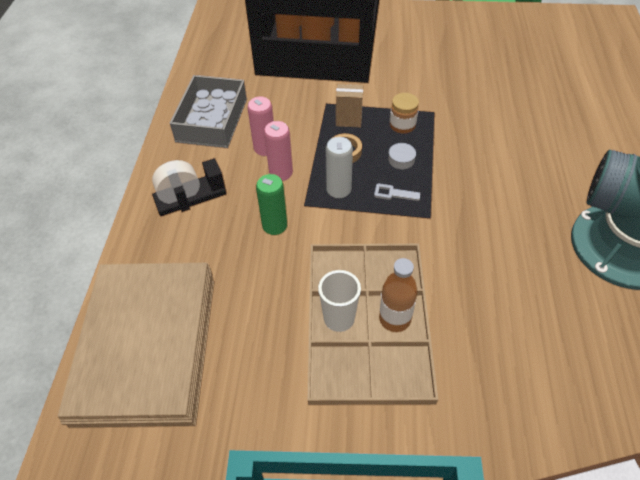

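The top view shows the tray on the left, with the bottle at (205,312) in the near middle cell and the beaker at (202,251) in the far middle cell. The mat is on the right: can (387,243), tape (446,253), carton (512,252), opener (380,318), tin (440,323), jar (511,326).

Can candidates are silver (387,243), green (326,173), and pink (410,171) and (453,147). The bare aluminium one on the mat fits. I'll confirm it in an enlarged crop.

```bash
python3 - <<'E'
import cv2
im=cv2.imread("pics/top0.png")
cv2.imwrite("pics/mat.png",cv2.resize(im[205:375,340:540],None,fx=3.5,fy=3.5,interpolation=cv2.INTER_CUBIC))
cv2.imwrite("pics/tray.png",cv2.resize(im[215:355,115:305],None,fx=4,fy=4,interpolation=cv2.INTER_CUBIC))
E
```

```text
(no output)
```

View pics/mat.png

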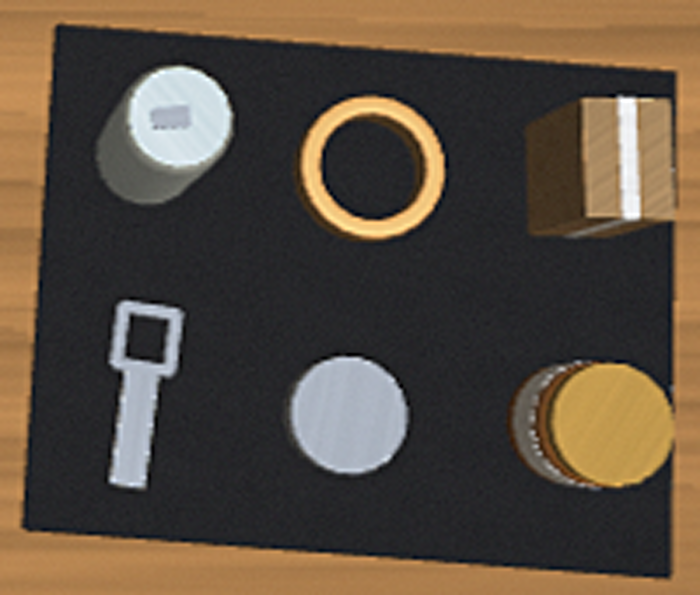

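View pics/tray.png

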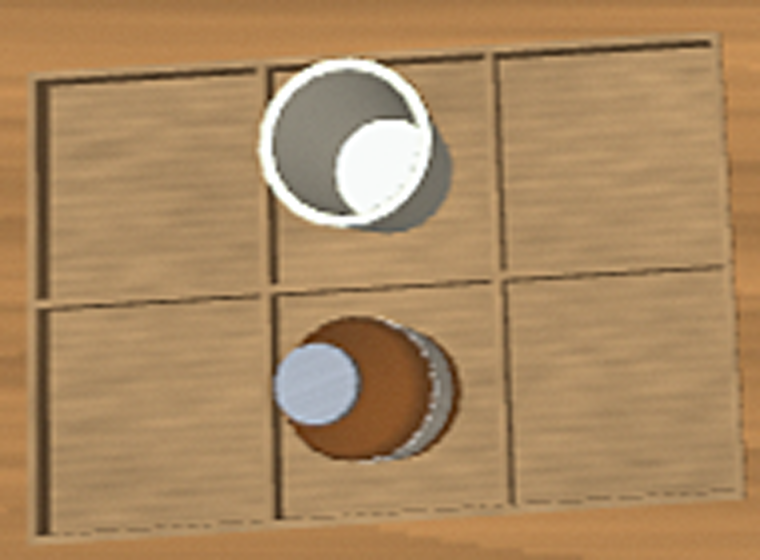

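The crop confirms the silver can with its tab at mat-crop (180,117). Lid centres are jar (613,425) and tin (349,414), and the carton top spans (582,98)–(676,220). Next I'll compute poses.

```bash
cat > h.py <<'E'
import numpy as np, cv2
from station import *
from scipy.spatial.transform import Rotation as Ro
def ray(cam,px,z):
    c=get_calibration(cam);R=np.array(c["R"]);t=np.array(c["t"]);K=np.array(c["intrinsics"])
    o=-R.T@t; d=R.T@np.linalg.inv(K)@np.array([px[0],px[1],1.]); return o+d*(z-o[2])/d[2]
def proj(cam,X):
    c=get_calibration(cam);p=np.array(c["intrinsics"])@(np.array(c["R"])@X+np.array(c["t"]));return p[:2]/p[2]
def rect(pts,w,h): # pts order: (+x,+y),(+x,-y),(-x,-y),(-x,+y); returns centre,yaw
    m=np.array([[w,h],[w,-h],[-w,-h],[-w,h]])/2; P=np.array(pts)[:,:2]; c=P.mean(0); Q=P-c
    a=np.arctan2((m[:,0]*Q[:,1]-m[:,1]*Q[:,0]).sum(),(m*Q).sum()); 
    r=m@np.array([[np.cos(a),np.sin(a)],[-np.sin(a),np.cos(a)]])
    return c,a,np.abs(Q-r).max()
def go(target,yaw=None):
    "shift/turn in tool units from present pose to world target; yaw = world angle of tool y"
    s=state();R=Ro.from_quat(s["tool_rot"]).as_matrix();d=R.T@(np.array(target)-s["tool_pos"])
    y=np.arctan2(R[1,1],R[0,1]);o=np.round(d*10,3).tolist()
    if yaw is not None: o.append(round(-((yaw-y+np.pi/2)%np.pi-np.pi/2)/np.pi,4))
    return o,round(y,4),np.round(s["tool_pos"],4).tolist()
E
python3 - <<'E'
from h import *
m=lambda u,v:((u+.5)/3.5-.5+340,(v+.5)/3.5-.5+205)
t=lambda u,v:((u+.5)/4-.5+115,(v+.5)/4-.5+215)
c,a,e=rect([ray("top",t(*p),.022) for p in [(32,80),(718,35),(745,497),(30,540)]],.214,.319); print("tray",c,a,e)
# inner cross points check
for p in [(270,292),(503,279)]: print(ray("top",t(*p),.022))
Rm=np.array([[np.cos(a),-np.sin(a)],[np.sin(a),np.cos(a)]])
for n,l in dict(canT=(-.0525,.105),jarT=(-.0525,-.105),cartT=(.0525,.105),cross1=(0,.0525),cross2=(0,-.0525)).items(): print(n,(c+Rm@l).round(4))
for n,p,z in [("can",(180,117),.138),("jar",(613,425),.076),("tin",(349,414),.028),("tape",(373,167),.028)]:
    X=ray("top",m(*p),z); print(n,X.round(4),"side px",proj("side",X).round(1))
P=[ray("top",m(*p),.094) for p in [(582,98),(672,98),(676,220),(584,218)]]
print("carton",rect(P,.06,.044)); X=np.mean(P,0); print(proj("side",X))
print(np.array(P).round(4)); print("bottlecap",ray("top",t(316,384),.172),"beaker",ray("top",t(346,142),.109))
E
```

```text
tray [0.50670921 0.19968709] 0.06686282542238879 0.003112054307830181
[0.50278085 0.25051054 0.022     ]
[0.50914288 0.14510601 0.022     ]
canT [0.4473 0.3009]
jarT [0.4613 0.0914]
cartT [0.5521 0.308 ]
cross1 [0.5032 0.2521]
cross2 [0.5102 0.1473]
can [ 0.5775 -0.1152  0.138 ] side px [340.1 144.9]
jar [ 0.436  -0.3336  0.076 ] side px [406.6 100.9]
tin [ 0.4411 -0.2149  0.028 ] side px [403.1 152.4]
tape [ 0.5691 -0.2317  0.028 ] side px [346.2 145. ]
carton (array([ 0.5653593 , -0.34197752]), np.float64(-0.02309752503456973), np.float64(0.0008902235418749918))
[350.49888124  90.37274858]
[[ 0.5952 -0.3206  0.094 ]
 [ 0.5955 -0.3653  0.094 ]
 [ 0.535  -0.3636  0.094 ]
 [ 0.5357 -0.3184  0.094 ]]
bottlecap [0.45775301 0.19468729 0.172     ] beaker [0.55987182 0.20047764 0.109     ]
```

```bash
python3 - <<'E'
import cv2
im=cv2.imread("pics/side0.png")
cv2.imwrite("pics/smat.png",cv2.resize(im[80:220,300:450],None,fx=4,fy=4,interpolation=cv2.INTER_CUBIC))
E
```

```text
(no output)
```

View pics/smat.png

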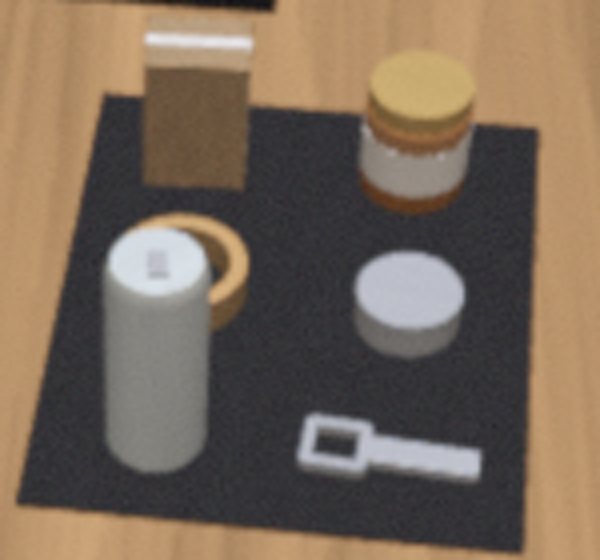

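The side view agrees to about 1 px: can top (339,145), jar lid (405,102), tin (402,152). I'll raise the tool, turn it so it closes along tray x, and head for the tray.

```bash
python3 -m inch '[[-0.1,-0.05,-0.1,0.04],[-0.3,-0.15,-0.3,0.09],[-0.5,-0.25,-0.5,0.14],[-0.7,-0.35,-0.7,0.19],[-0.9,-0.45,-0.9,0.24],[-1,-0.58,-1,0.29],[-1,-0.58,-1,0.34],[-1,-0.58,-1,0.39],[-1,-0.58,-1,0.39],[-1,-0.58,-1,0.39]]' 1 20
python3 -c "
from h import *
print(go([.42,.25,.30],.065))"
```

```text
t: 1.1
tool_pos: [0.2319, 0.445, 0.2914]
tool_rot: [0.683, 0.73, -0.0, 0.0]
wrist_force: [0.4, 0.7, -0.7]
finger_gap: 1.004
gripper_force: 0.0
([-2.07, 1.748, -0.085, np.float64(0.0003)], np.float64(0.0658), [0.2319, 0.445, 0.2914])
```

```bash

python3 -m inch '[[-0.1,0.09,0,0],[-0.3,0.27,0,0],[-0.5,0.45,0,0],[-0.7,0.63,0,0],[-0.9,0.8,0,0],[-1,0.87,0,0],[-1,0.87,0,0],[-1,0.87,0,0],[-1,0.87,0,0],[-1,0.87,0,0]]' >/dev/null
python3 -m inch '[[-0.1,0.09,0,0],[-0.3,0.27,0,0],[-0.5,0.45,0,0],[-0.7,0.63,0,0],[-0.9,0.8,0,0],[-1,0.87,0,0],[-1,0.87,0,0],[-1,0.87,0,0],[-1,0.87,0,0],[-1,0.87,0,0]]'
python3 -c "
from h import *
import json
s=state(); cv2.imwrite('pics/w1.png',capture('wrist')[:,:,::-1]); json.dump([list(s['tool_pos']),list(s['tool_rot'])],open('w1.json','w')); print(s['q'])"
```

```text
t: 3.1
tool_pos: [0.4182, 0.2579, 0.2922]
tool_rot: [0.683, 0.731, 0.0, -0.0]
wrist_force: [-0.3, 0.3, 0.3]
finger_gap: 0.998
gripper_force: 0.0
[ 4.36925084e-01 -4.23200887e-02  1.30599361e+00  2.68110401e-04
  1.87753471e+00  3.69561635e-01]
```

View pics/w1.png

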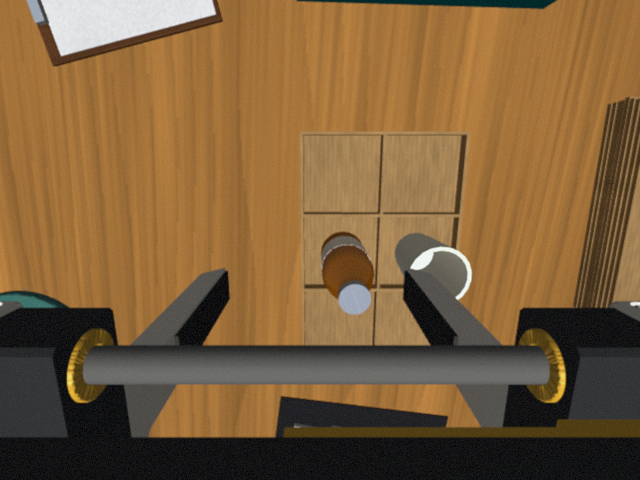

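The wrist view shows the tray's left corners at (302,132) near and (466,133) far. The divider crossings are at (380,213), (302,213), (460,214) and (377,286).

```bash
python3 - <<'E'
from h import *
import json
from scipy.optimize import least_squares
p,q=json.load(open('w1.json'));c=get_calibration('wrist');T=np.eye(4);T[:3,:3]=Ro.from_quat(q).as_matrix();T[:3,3]=p
T=T@np.array(c['tool_from_camera']);K=np.array(c['intrinsics'])
def wr(px,z):
    d=T[:3,:3]@np.linalg.inv(K)@np.array([px[0],px[1],1.]);o=T[:3,3];return (o+d*(z-o[2])/d[2])[:2]
im=[(302,132),(466,133),(380.5,213),(302,213),(460,214),(377,286)]
lo=np.array([(-.107,.1595),(.107,.1595),(0,.0525),(-.105,.0525),(.105,.0525),(0,-.0525)])
W=np.array([wr(i,.022) for i in im])
t=lambda u,v:((u+.5)/4-.5+115,(v+.5)/4-.5+215)
lt=np.array([(.107,.1595),(.107,-.1595),(-.107,-.1595),(-.107,.1595),(0,.0525),(0,-.0525)])
V=np.array([ray("top",t(*p),.022)[:2] for p in [(32,80),(718,35),(745,497),(30,540),(270,292),(503,279)]])
def fit(L,P):
    f=lambda x:((L@np.array([[np.cos(x[2]),np.sin(x[2])],[-np.sin(x[2]),np.cos(x[2])]])+x[:2])-P).ravel()
    r=least_squares(f,[.5,.2,.06]);return r.x.round(4),(r.fun.reshape(-1,2)*1000).round(1).tolist()
print(fit(lo,W));print(fit(lt,V))
print("bottle cap",wr((355,298),.172))
print(go([.5785,-.1152,.30]))
E
```

```text
(array([0.5067, 0.2022, 0.0635]), [[-4.0, 3.2], [4.5, 4.1], [0.2, -1.5], [-1.2, -1.2], [0.0, -0.6], [0.4, -4.0]])
(array([0.5065, 0.1991, 0.0666]), [[2.9, 0.9], [1.1, -1.7], [-1.7, -1.2], [-3.3, -0.6], [0.2, 0.9], [0.8, 1.6]])
bottle cap [0.45872881 0.19633512]
([-3.83, 1.348, -0.08], np.float64(0.0673), [0.4182, 0.2578, 0.2921])
```

```bash

for i in 1 2 3; do python3 -m inch '[[-0.1,0.03,0,0],[-0.3,0.1,0,0],[-0.55,0.2,0,0],[-0.8,0.29,0,0],[-1,0.35,0,0],[-1,0.35,0,0],[-1,0.35,0,0],[-1,0.35,0,0],[-1,0.35,0,0],[-1,0.35,0,0]]' >/dev/null; done
python3 -m inch '[[-0.1,0.03,0,0],[-0.3,0.1,0,0],[-0.5,0.2,0,0],[-0.7,0.28,0,0],[-0.83,0.3,0,0],[-0.83,0.3,0.2,0],[-0.83,0.3,0.4,0],[-0.83,0.3,0.6,0],[-0.83,0.3,0.8,0],[-0.83,0.3,0.8,0]]'
python3 -c "
from h import *
print(go([.5785,-.1155,.110],.065))"
```

```text
t: 7.15
tool_pos: [0.5768, -0.1158, 0.2083]
tool_rot: [0.683, 0.73, -0.001, -0.003]
wrist_force: [-1.3, 0.4, -0.8]
finger_gap: 1.003
gripper_force: 0.0
([-0.0, 0.023, 0.983, np.float64(0.0003)], np.float64(0.0658), [0.5768, -0.1158, 0.2083])
```

```bash

python3 -m inch '[[0,0.02,0.1,0],[0,0.02,0.3,0],[0,0.02,0.5,0],[0,0.02,0.7,0],[0,0.02,0.85,0],[0,0.02,0.95,0],[0,0.02,0.98,0],[0,0.02,0.98,0],[0,0.02,0.98,0],[0,0.02,0.98,0]]'
python3 -m inch '[[0,0,0,0],[0,0,0,0],[0,0,0,0],[0,0,0,0],[0,0,0,0],[0,0,0,0],[0,0,0,0],[0,0,0,0],[0,0,0,0],[0,0,0,0]]' 0.4 20
```

```text
t: 8.15
tool_pos: [0.5813, -0.1162, 0.1152]
tool_rot: [0.683, 0.73, 0.001, 0.001]
wrist_force: [-0.4, -0.9, 1.3]
finger_gap: 1.003
gripper_force: 0.0
t: 9.15
tool_pos: [0.5805, -0.116, 0.1139]
tool_rot: [0.683, 0.73, -0.0, -0.0]
wrist_force: [-0.6, 0.3, 0.2]
finger_gap: 0.555
gripper_force: 20.0
```

```bash

python3 -m inch '[[0,0,-0.05,0],[0,0,-0.15,0],[0,0,-0.3,0],[0,0,-0.45,0],[0,0,-0.6,0],[0,0,-0.75,0],[0,0,-0.9,0],[0,0,-1,0],[0,0,-1,0],[0,0,-1,0]]'
python3 -m inch '[[0,0,-0.05,0],[0.1,0,-0.15,0],[0.2,0,-0.3,0],[0.3,0,-0.45,0],[0.4,0,-0.6,0],[0.5,0,-0.75,0],[0.6,0,-0.85,0],[0.75,0,-0.9,0],[0.9,0,-0.9,0],[1,0,-0.9,0]]'
python3 -c "
from h import *
print(go([.4474,.3014,.305],.065))"
```

```text
t: 10.15
tool_pos: [0.5806, -0.116, 0.2138]
tool_rot: [0.683, 0.73, -0.0, -0.0]
wrist_force: [0.5, 0.2, -2.4]
finger_gap: 0.552
gripper_force: 20.0
t: 11.15
tool_pos: [0.5737, -0.0145, 0.3034]
tool_rot: [0.683, 0.73, -0.0, -0.001]
wrist_force: [-0.8, 0.3, -2.9]
finger_gap: 0.555
gripper_force: 20.0
([3.236, -1.049, -0.013, np.float64(0.0006)], np.float64(0.067), [0.5737, -0.0145, 0.3034])
```

```bash

for i in 1 2 3; do python3 -m inch '[[0.05,-0.02,0,0],[0.2,-0.06,0,0],[0.35,-0.12,0,0],[0.5,-0.17,0,0],[0.65,-0.22,0,0],[0.8,-0.27,0,0],[0.9,-0.3,0,0],[0.97,-0.32,0,0],[1,-0.33,0,0],[1,-0.33,0,0]]' >/dev/null; done
python3 -m inch '[[0.1,-0.02,0,0],[0.2,-0.06,0,0],[0.23,-0.06,0,0],[0.23,-0.06,0.1,0],[0.23,-0.06,0.25,0],[0.23,-0.06,0.4,0],[0.23,-0.06,0.55,0],[0.23,-0.06,0.65,0],[0.23,-0.06,0.7,0],[0.23,-0.06,0.7,0]]'
python3 -c "
from h import *
print(go([.4474,.3014,.115],.065))"
```

```text
t: 15.15
tool_pos: [0.4477, 0.2989, 0.233]
tool_rot: [0.684, 0.73, -0.001, -0.0]
wrist_force: [-0.4, -0.6, -2.4]
finger_gap: 0.553
gripper_force: 20.0
([0.026, 0.0, 1.18, np.float64(0.0002)], np.float64(0.0656), [0.4477, 0.2989, 0.233])
```

```bash

python3 -m inch '[[0.02,0,0.1,0],[0.02,0,0.25,0],[0.02,0,0.4,0],[0.02,0,0.55,0],[0.02,0,0.7,0],[0.02,0,0.85,0],[0.02,0,0.95,0],[0.02,0,1,0],[0.02,0,1,0],[0.02,0,1,0]]'
python3 -m inch '[[0,0,0.03,0],[0,0,0.06,0],[0,0,0.09,0],[0,0,0.12,0],[0,0,0.15,0],[0,0,0.17,0],[0,0,0.18,0],[0,0,0.18,0],[0,0,0.18,0],[0,0,0.18,0]]'
```

```text
t: 16.15
tool_pos: [0.4484, 0.3014, 0.1346]
tool_rot: [0.683, 0.73, 0.001, 0.0]
wrist_force: [0.2, 0.8, -2.4]
finger_gap: 0.558
gripper_force: 20.0
t: 17.15
tool_pos: [0.448, 0.3012, 0.1162]
tool_rot: [0.683, 0.73, 0.0, 0.0]
wrist_force: [0.1, -0.6, -2.0]
finger_gap: 0.553
gripper_force: 20.0
```

```bash

python3 -m inch '[[0,0,0.005,0],[0,0,0.01,0],[0,0,0.015,0],[0,0,0.02,0],[0,0,0.022,0],[0,0,0.025,0],[0,0,0.025,0],[0,0,0.025,0],[0,0,0.025,0],[0,0,0.025,0]]'
```

```text
t: 18.15
tool_pos: [0.448, 0.3013, 0.1139]
tool_rot: [0.683, 0.73, 0.0, -0.0]
wrist_force: [-0.0, 0.0, 0.9]
finger_gap: 0.556
gripper_force: 20.0
```

```bash

python3 -m inch '[[0,0,0,0],[0,0,0,0],[0,0,0,0],[0,0,0,0],[0,0,-0.03,0],[0,0,-0.1,0],[0,0,-0.25,0],[0,0,-0.5,0],[0,0,-0.75,0],[0,0,-1,0]]' 0.8
python3 -m inch '[[0,0,-0.2,0],[-0.1,0,-0.35,0],[-0.3,0,-0.4,0],[-0.5,0,-0.4,0],[-0.7,0,-0.4,0],[-0.9,0,-0.4,0],[-1,0,-0.4,0],[-1,0,-0.4,0],[-1,0,-0.4,0],[-1,0,-0.4,0]]'
python3 -c "
from h import *
cv2.imwrite('pics/top1.png',capture('top')[215:355,115:305,::-1].repeat(4,0).repeat(4,1))
print(go([.437,-.3336,.10],.065))"
```

```text
t: 19.15
tool_pos: [0.4482, 0.3013, 0.2161]
tool_rot: [0.683, 0.73, 0.001, 0.0]
wrist_force: [-0.4, -0.1, 0.1]
finger_gap: 0.796
gripper_force: 0.0
t: 20.15
tool_pos: [0.4544, 0.202, 0.2535]
tool_rot: [0.683, 0.73, 0.0, -0.0]
wrist_force: [-0.8, 0.4, -0.3]
finger_gap: 0.8
gripper_force: 0.0
([-5.333, -0.531, 1.533, np.float64(0.0006)], np.float64(0.0668), [0.4544, 0.202, 0.2534])
```

View pics/top1.png

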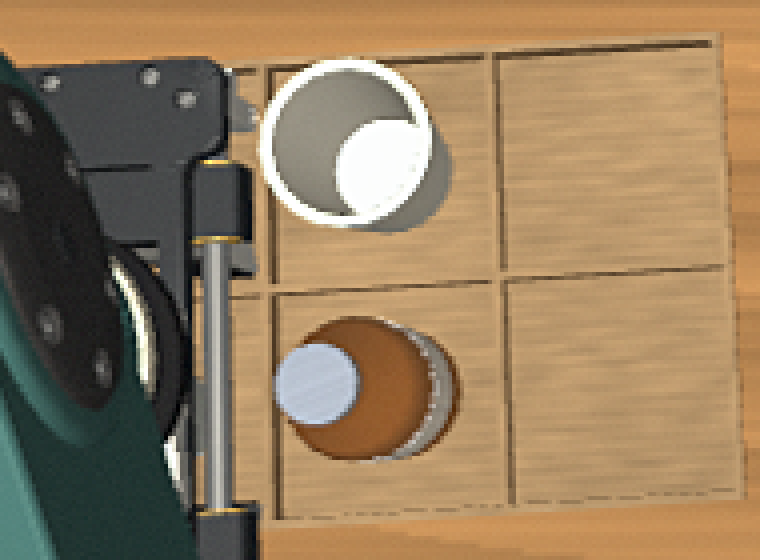

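The arm hides the can; bottle cap (316,384) and beaker (346,142) have not moved in the crop. On to the jar.

```bash

for i in 1 2 3 4; do python3 -m inch '[[-0.1,-0.01,0,0],[-0.3,-0.03,0,0],[-0.55,-0.05,0,0],[-0.8,-0.08,0,0],[-1,-0.1,0,0],[-1,-0.1,0,0],[-1,-0.1,0,0],[-1,-0.1,0,0],[-1,-0.1,0,0],[-1,-0.1,0,0]]' 1 >/dev/null; done
python3 -m inch '[[-0.1,-0.01,0.1,0],[-0.3,-0.03,0.3,0],[-0.55,-0.05,0.5,0],[-0.8,-0.08,0.7,0],[-1,-0.1,0.9,0],[-1,-0.1,1,0],[-1,-0.1,1,0],[-1,-0.1,1,0],[-1,-0.1,1,0],[-1,-0.1,1,0]]'
python3 -c "
from h import *
print(go([.437,-.3336,.048],.065))"
```

```text
t: 25.2
tool_pos: [0.4382, -0.3006, 0.1549]
tool_rot: [0.683, 0.73, 0.0, 0.001]
wrist_force: [0.2, 1.1, -0.2]
finger_gap: 1.0
gripper_force: 0.0
([-0.326, -0.036, 1.07, np.float64(0.0006)], np.float64(0.0668), [0.4382, -0.3006, 0.1549])
```

```bash

python3 -m inch '[[-0.15,-0.02,0,0],[-0.3,-0.03,0.05,0],[-0.33,-0.04,0.2,0],[-0.33,-0.04,0.4,0],[-0.33,-0.04,0.6,0],[-0.33,-0.04,0.75,0],[-0.33,-0.04,0.9,0],[-0.33,-0.04,1,0],[-0.33,-0.04,1,0],[-0.33,-0.04,1,0]]'
python3 -m inch '[[0,0,0.04,0],[0,0,0.06,0],[0,0,0.06,0],[0,0,0.06,0],[0,0,0.06,0],[0,0,0.06,0],[0,0,0.06,0],[0,0,0.06,0],[0,0,0.06,0],[0,0,0.06,0]]' 0.5 25
```

```text
t: 26.2
tool_pos: [0.4359, -0.3342, 0.0537]
tool_rot: [0.683, 0.73, 0.0, 0.0]
wrist_force: [0.7, 0.7, 0.2]
finger_gap: 1.005
gripper_force: 0.0
t: 27.2
tool_pos: [0.4361, -0.3342, 0.0479]
tool_rot: [0.683, 0.73, 0.0, 0.001]
wrist_force: [2.4, 0.0, 2.4]
finger_gap: 0.633
gripper_force: 25.0
```

```bash

python3 -m inch '[[0,0,-0.05,0],[0,0,-0.15,0],[0,0,-0.25,0],[0,0,-0.35,0],[0,0,-0.5,0],[0,0,-0.65,0],[0,0,-0.75,0],[0,0,-0.8,0],[0,0,-0.8,0],[0,0,-0.8,0]]'
python3 -c "
from h import *
print(go([.4610,.0918,.13],.065))"
```

```text
t: 28.2
tool_pos: [0.4354, -0.3338, 0.127]
tool_rot: [0.683, 0.73, 0.0, -0.0]
wrist_force: [0.0, -0.6, -2.1]
finger_gap: 0.63
gripper_force: 25.0
([4.23, 0.535, -0.027, np.float64(0.0003)], np.float64(0.0658), [0.4354, -0.3338, 0.127])
```

```bash

for i in 1 2 3 4; do python3 -m inch '[[0.05,0,0,0],[0.2,0.03,0,0],[0.35,0.05,0,0],[0.5,0.07,0,0],[0.65,0.09,0,0],[0.8,0.11,0,0],[0.9,0.12,0,0],[0.97,0.13,0,0],[1,0.13,0,0],[1,0.13,0,0]]' >/dev/null; done
python3 -c "
from h import *
print(go([.4610,.0918,.048],.065))"
```

```text
([0.232, 0.013, 0.795, np.float64(0.0003)], np.float64(0.066), [0.4612, 0.0685, 0.1275])
```

```bash

python3 -m inch '[[0.08,0.01,0,0],[0.18,0.01,0,0],[0.23,0.01,0.05,0],[0.23,0.01,0.15,0],[0.23,0.01,0.3,0],[0.23,0.01,0.45,0],[0.23,0.01,0.6,0],[0.23,0.01,0.68,0],[0.23,0.01,0.72,0],[0.23,0.01,0.72,0]]'
python3 -m inch '[[0,0,0.01,0],[0,0,0.02,0],[0,0,0.03,0],[0,0,0.04,0],[0,0,0.05,0],[0,0,0.06,0],[0,0,0.07,0],[0,0,0.075,0],[0,0,0.075,0],[0,0,0.075,0]]'
```

```text
t: 33.2
tool_pos: [0.4603, 0.0915, 0.0548]
tool_rot: [0.683, 0.73, -0.0, -0.0]
wrist_force: [0.3, -0.3, -1.3]
finger_gap: 0.632
gripper_force: 25.0
t: 34.2
tool_pos: [0.4608, 0.0915, 0.048]
tool_rot: [0.683, 0.73, 0.0, -0.0]
wrist_force: [-0.1, 0.2, -2.0]
finger_gap: 0.632
gripper_force: 25.0
```

```bash

python3 -m inch '[[0,0,0.003,0],[0,0,0.006,0],[0,0,0.009,0],[0,0,0.012,0],[0,0,0.015,0],[0,0,0.015,0],[0,0,0.015,0],[0,0,0.015,0],[0,0,0.015,0],[0,0,0.015,0]]'
```

```text
t: 35.2
tool_pos: [0.4609, 0.0916, 0.0478]
tool_rot: [0.683, 0.73, 0.0, 0.0]
wrist_force: [-2.6, -0.3, 7.2]
finger_gap: 0.636
gripper_force: 25.0
```

```bash

python3 -m inch '[[0,0,0,0],[0,0,0,0],[0,0,0,0],[0,0,0,0],[0,0,-0.03,0],[0,0,-0.1,0],[0,0,-0.25,0],[0,0,-0.5,0],[0,0,-0.8,0],[0,0,-1,0]]' 0.78
for i in 1 2 3; do python3 -m inch '[[-0.1,0.02,0,0],[-0.3,0.06,0,0],[-0.55,0.1,0,0],[-0.8,0.14,0,0],[-1,0.18,0,0],[-1,0.18,0,0],[-1,0.18,0,0],[-1,0.18,0,0],[-1,0.18,0,0],[-1,0.18,0,0]]' 1 >/dev/null; done
python3 -c "
from h import *
cv2.imwrite('pics/top2.png',cv2.resize(capture('top')[205:355,115:315,::-1],None,fx=4,fy=4,interpolation=cv2.INTER_CUBIC))
print(go([.5665,-.342,.072],-.023))"
```

```text
t: 36.2
tool_pos: [0.4617, 0.0916, 0.1494]
tool_rot: [0.683, 0.73, 0.001, 0.001]
wrist_force: [-0.3, 0.1, -0.0]
finger_gap: 0.778
gripper_force: 0.0
([-1.403, 0.228, 0.747, np.float64(0.0286)], np.float64(0.0667), [0.5343, -0.2036, 0.1467])
```

View pics/top2.png

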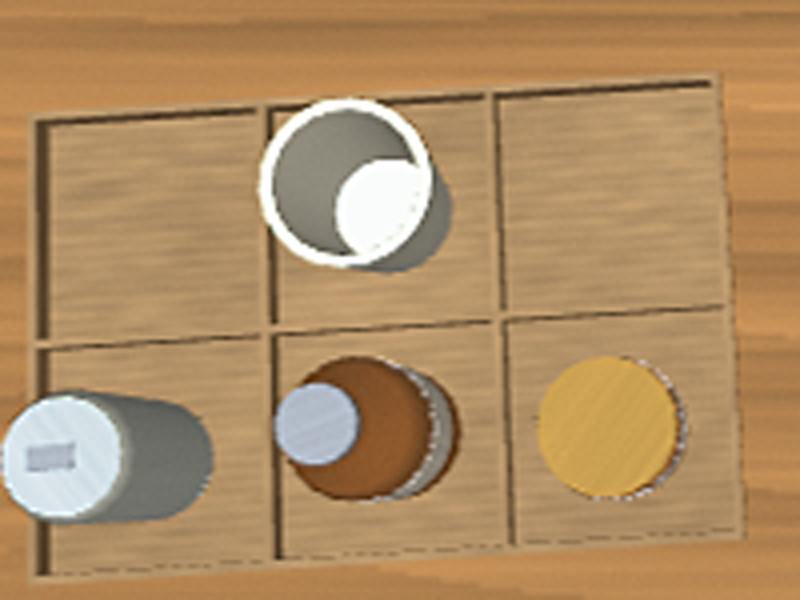

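Can top at (63,457) has its base in the middle of the near-left cell. The jar lid at (608,427) is in the near-right cell. Now the carton.

```bash

python3 -m inch '[[-0.1,0.02,0,0.01],[-0.3,0.06,0,0.02],[-0.55,0.1,0,0.028],[-0.8,0.14,0,0.028],[-1,0.17,0,0.028],[-1,0.17,0,0.028],[-1,0.17,0,0.028],[-1,0.17,0,0.028],[-1,0.17,0,0.028],[-1,0.17,0,0.028]]'
python3 -c "
from h import *
p=[266.6,311.4]; print('jar',ray('top',p,.076)); print('can',ray('top',[115+63.5/4-.5,205+457.5/4-.5],.138))
print(go([.5665,-.342,.072],-.023))"
```

```text
t: 40.25
tool_pos: [0.558, -0.3021, 0.1468]
tool_rot: [0.715, 0.7, 0.0, 0.0]
wrist_force: [-0.3, 0.8, 0.2]
finger_gap: 0.998
gripper_force: 0.0
jar [0.4593088  0.09155719 0.076     ]
can [0.44526447 0.30171309 0.138     ]
([-0.397, 0.094, 0.748, np.float64(0.0005)], np.float64(-0.0213), [0.558, -0.3021, 0.1468])
```

```bash

python3 -m inch '[[-0.15,0.03,0,0],[-0.35,0.08,0,0],[-0.4,0.09,0.05,0],[-0.4,0.09,0.2,0],[-0.4,0.09,0.35,0],[-0.4,0.09,0.5,0],[-0.4,0.09,0.65,0],[-0.4,0.09,0.75,0],[-0.4,0.09,0.75,0],[-0.4,0.09,0.75,0]]'
python3 -m inch '[[0,0,0,0],[0,0,0,0],[0,0,0,0],[0,0,0,0],[0,0,0,0],[0,0,0,0],[0,0,0,0],[0,0,0,0],[0,0,0,0],[0,0,0,0]]' 0.5 15
```

```text
t: 41.25
tool_pos: [0.5661, -0.343, 0.0714]
tool_rot: [0.715, 0.699, 0.0, -0.0]
wrist_force: [-0.1, 0.4, 0.9]
finger_gap: 1.0
gripper_force: 0.0
t: 42.25
tool_pos: [0.5663, -0.3432, 0.0718]
tool_rot: [0.715, 0.699, 0.0, 0.0]
wrist_force: [0.7, -0.2, 0.6]
finger_gap: 0.634
gripper_force: 15.0
```

```bash

python3 -m inch '[[0,0,-0.05,0],[0,0,-0.15,0],[0,0,-0.3,0],[0,0,-0.45,0],[0,0,-0.6,0],[0,0,-0.75,-0.008],[0,0,-0.9,-0.016],[0,0,-1,-0.024],[0,0,-1,-0.028],[0,0,-1,-0.028]]'
python3 -c "
from h import *
print(go([.5528,.3082,.217],.065))"
```

```text
t: 43.25
tool_pos: [0.5659, -0.3431, 0.1713]
tool_rot: [0.683, 0.73, 0.0, -0.0]
wrist_force: [-0.4, 0.2, -1.8]
finger_gap: 0.638
gripper_force: 15.0
([6.508, 0.299, -0.455, np.float64(0.0004)], np.float64(0.0661), [0.5659, -0.3431, 0.1713])
```

```bash

python3 -m inch '[[0.05,0,-0.05,0],[0.2,0.01,-0.15,0],[0.35,0.02,-0.25,0],[0.5,0.03,-0.35,0],[0.65,0.03,-0.4,0],[0.8,0.04,-0.45,0],[0.9,0.05,-0.45,0],[0.97,0.05,-0.45,0],[1,0.05,-0.45,0],[1,0.05,-0.45,0]]' >/dev/null
for i in 1 2 3 4 5; do python3 -m inch '[[0.05,0,0,0],[0.2,0.01,0,0],[0.35,0.02,0,0],[0.5,0.03,0,0],[0.65,0.03,0,0],[0.8,0.04,0,0],[0.9,0.05,0,0],[0.97,0.05,0,0],[1,0.05,0,0],[1,0.05,0,0]]' >/dev/null; done
python3 -c "
from h import *
print(go([.5528,.3082,.072],.065))"
```

```text
([0.506, -0.003, 1.444, np.float64(0.0003)], np.float64(0.0661), [0.5564, 0.2577, 0.2164])
```

```bash

python3 -m inch '[[0.1,0,0,0],[0.25,0,0,0],[0.4,0,0,0],[0.5,0,0,0],[0.51,0,0.1,0],[0.51,0,0.25,0],[0.51,0,0.4,0],[0.51,0,0.55,0],[0.51,0,0.65,0],[0.51,0,0.7,0]]' >/dev/null
python3 -m inch '[[0,0,0.1,0],[0,0,0.25,0],[0,0,0.4,0],[0,0,0.52,0],[0,0,0.6,0],[0,0,0.64,0],[0,0,0.67,0],[0,0,0.69,0],[0,0,0.7,0],[0,0,0.7,0]]'
python3 -m inch '[[0,0,0.01,0],[0,0,0.015,0],[0,0,0.02,0],[0,0,0.025,0],[0,0,0.03,0],[0,0,0.035,0],[0,0,0.04,0],[0,0,0.045,0],[0,0,0.045,0],[0,0,0.045,0]]'
```

```text
t: 51.25
tool_pos: [0.5534, 0.3086, 0.0769]
tool_rot: [0.683, 0.73, 0.0, 0.0]
wrist_force: [-0.0, -0.0, -0.7]
finger_gap: 0.633
gripper_force: 15.0
t: 52.25
tool_pos: [0.5531, 0.3084, 0.072]
tool_rot: [0.683, 0.73, 0.0, -0.0]
wrist_force: [-0.7, -0.1, -2.4]
finger_gap: 0.636
gripper_force: 15.0
```

```bash

python3 -m inch '[[0,0,0.003,0],[0,0,0.006,0],[0,0,0.009,0],[0,0,0.012,0],[0,0,0.014,0],[0,0,0.014,0],[0,0,0.014,0],[0,0,0.014,0],[0,0,0.014,0],[0,0,0.014,0]]'
python3 -m inch '[[0,0,0,0],[0,0,0,0],[0,0,0,0],[0,0,0,0],[0,0,-0.03,0],[0,0,-0.1,0],[0,0,-0.25,0],[0,0,-0.5,0],[0,0,-0.75,0],[0,0,-1,0]]' 0.78
python3 -c "
from h import *
print(go([.442,-.2149,.15],.065))"
```

```text
t: 53.25
tool_pos: [0.5533, 0.3086, 0.0717]
tool_rot: [0.683, 0.73, 0.0, 0.0]
wrist_force: [-0.9, -0.8, 5.8]
finger_gap: 0.634
gripper_force: 15.0
t: 54.25
tool_pos: [0.5534, 0.3086, 0.1733]
tool_rot: [0.683, 0.73, 0.001, 0.0]
wrist_force: [0.6, 0.7, 0.7]
finger_gap: 0.78
gripper_force: 0.0
([-5.151, -1.456, 0.226, np.float64(0.0003)], np.float64(0.0658), [0.5534, 0.3086, 0.1733])
```

```bash

python3 -m inch '[[0,0,-0.2,0],[-0.1,0,-0.35,0],[-0.3,0,-0.5,0],[-0.55,0,-0.5,0],[-0.8,0,-0.5,0],[-1,0,-0.5,0],[-1,0,-0.5,0],[-1,0,-0.5,0],[-1,0,-0.5,0],[-1,0,-0.5,0]]' 1 >/dev/null
for i in 1 2 3; do python3 -m inch '[[-0.1,-0.04,0,0],[-0.3,-0.12,0,0],[-0.55,-0.2,0,0],[-0.8,-0.3,0,0],[-1,-0.36,0,0],[-1,-0.36,0,0],[-1,-0.36,0,0],[-1,-0.36,0,0],[-1,-0.36,0,0],[-1,-0.36,0,0]]' >/dev/null; done
python3 -m inch '[[-0.1,-0.04,0.1,0],[-0.3,-0.12,0.3,0],[-0.55,-0.2,0.5,0],[-0.8,-0.3,0.7,0],[-1,-0.36,0.9,0],[-1,-0.36,1,0],[-1,-0.36,1,0],[-1,-0.36,1,0],[-1,-0.36,1,0],[-1,-0.36,1,0]]'
python3 -c "
from h import *
cv2.imwrite('pics/top3.png',cv2.resize(capture('top')[205:370,115:395,::-1],None,fx=2.8,fy=2.8,interpolation=cv2.INTER_CUBIC))
print(go([.442,-.2149,.027],.065))"
```

```text
t: 59.25
tool_pos: [0.4432, -0.1996, 0.1218]
tool_rot: [0.683, 0.73, 0.0, 0.001]
wrist_force: [-0.2, -0.1, 0.3]
finger_gap: 0.999
gripper_force: 0.0
([-0.151, -0.023, 0.946, np.float64(0.0006)], np.float64(0.067), [0.4431, -0.1996, 0.1216])
```

View pics/top3.png

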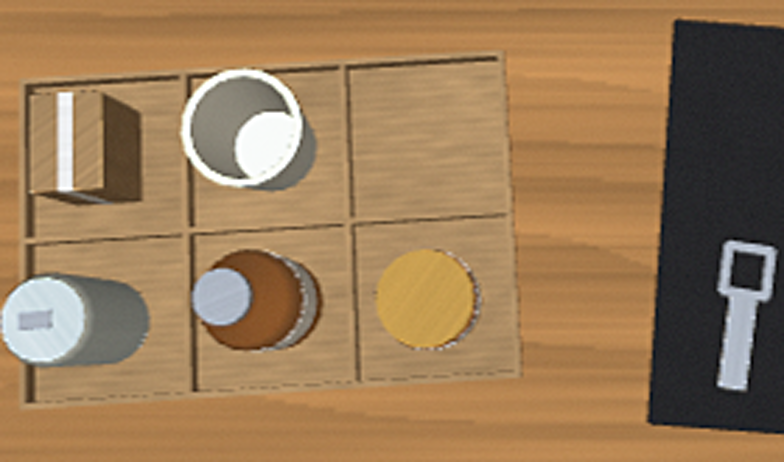

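The carton (65,142) stands square in the far-left cell, with the can, jar, bottle and beaker all standing. Now the tin.

```bash

python3 -m inch '[[-0.08,-0.01,0,0],[-0.15,-0.02,0.05,0],[-0.15,-0.02,0.2,0],[-0.15,-0.02,0.4,0],[-0.15,-0.02,0.6,0],[-0.15,-0.02,0.75,0],[-0.15,-0.02,0.85,0],[-0.15,-0.02,0.9,0],[-0.15,-0.02,0.92,0],[-0.15,-0.02,0.93,0]]'
python3 -m inch '[[0,0,0,0],[0,0,0,0],[0,0,0,0],[0,0,0,0],[0,0,0,0],[0,0,0,0],[0,0,0,0],[0,0,0,0],[0,0,0,0],[0,0,0,0]]' 0.5 15
python3 -m inch '[[0,0,-0.05,0],[0,0,-0.15,0],[0,0,-0.3,0],[0,0,-0.45,0],[0,0,-0.6,0],[0,0,-0.75,0],[0,0,-0.9,0],[0,0,-1,0],[0,0,-1,0],[0,0,-1,0]]'
python3 -c "
from h import *
print(go([.4609,.0916,.13],.065))"
```

```text
t: 60.3
tool_pos: [0.4417, -0.2154, 0.028]
tool_rot: [0.684, 0.73, 0.0, 0.0]
wrist_force: [0.1, -0.2, 0.2]
finger_gap: 1.004
gripper_force: 0.0
t: 61.3
tool_pos: [0.4413, -0.215, 0.0275]
tool_rot: [0.683, 0.73, 0.0, -0.0]
wrist_force: [-0.5, 0.8, 0.3]
finger_gap: 0.498
gripper_force: 0.0
t: 62.3
tool_pos: [0.4413, -0.215, 0.1276]
tool_rot: [0.683, 0.73, 0.0, 0.0]
wrist_force: [-0.8, 0.0, -0.2]
finger_gap: 0.504
gripper_force: 0.0
([3.046, 0.398, -0.024, np.float64(0.0003)], np.float64(0.0658), [0.4413, -0.215, 0.1276])
```

The grip force is 0 and the gap reached 0.5 with nothing held, so the grasp missed. I'll look.

```bash

python3 -c "
from h import *
import json
s=state(); cv2.imwrite('pics/w2.png',capture('wrist')[:,:,::-1]); json.dump([list(s['tool_pos']),list(s['tool_rot'])],open('w2.json','w'))
a=capture('side')[80:220,300:450,::-1]; cv2.imwrite('pics/s2.png',cv2.resize(a,None,fx=4,fy=4,interpolation=cv2.INTER_CUBIC))"
```

```text
(no output)
```

View pics/w2.png

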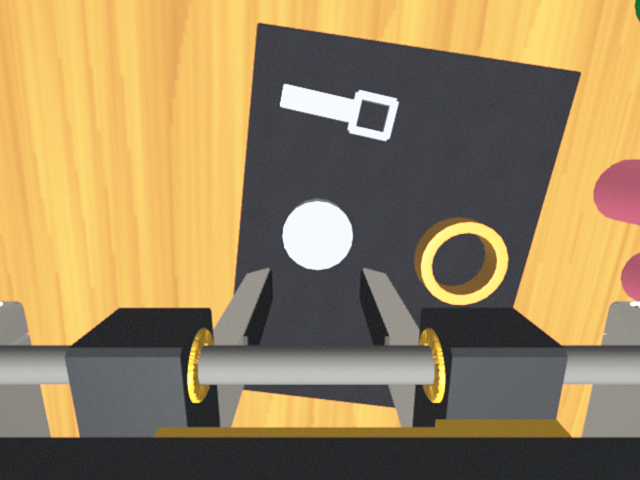

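View pics/s2.png

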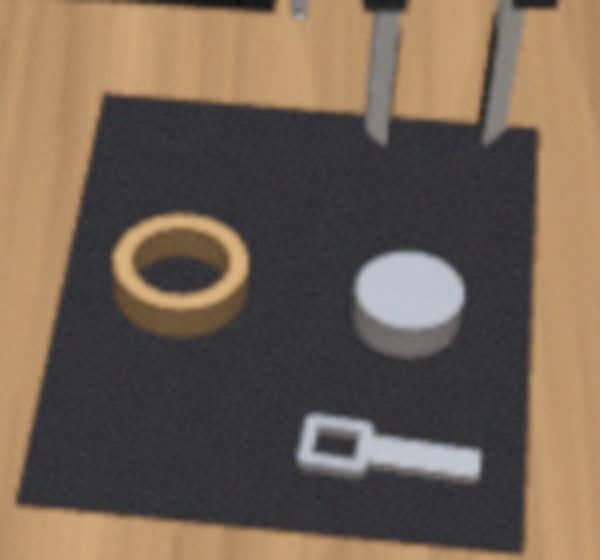

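```bash
python3 - <<'E'
from h import *
import json
p,q=json.load(open('w2.json'));c=get_calibration('wrist');T=np.eye(4);T[:3,:3]=Ro.from_quat(q).as_matrix();T[:3,3]=p
T=T@np.array(c['tool_from_camera']);K=np.array(c['intrinsics'])
def wr(px,z):
    d=T[:3,:3]@np.linalg.inv(K)@np.array([px[0],px[1],1.]);o=T[:3,3];return (o+d*(z-o[2])/d[2])
X=wr((318,235),.028);print(X,proj('side',X),proj('top',X)); print(p, proj('side',np.array(p)+[0,0,-.019]),ray('side',(402.1,152.1),.028))
for z in(.028,.04):
  print(z,ray('top',(439.4,322.9),z),ray('side',(402.1,152.1),z),wr((318,235),z))
E
```

```text
[ 0.44222302 -0.21325253  0.028     ] [402.65360708 152.86990887] [438.44898564 322.29319204]
[0.4412636194127707, -0.21500165871846452, 0.12758905078628227] [406.65397877 124.80987366] [ 0.44342059 -0.21563194  0.028     ]
0.028 [ 0.44115215 -0.21493387  0.028     ] [ 0.44342059 -0.21563194  0.028     ] [ 0.44222302 -0.21325253  0.028     ]
0.04 [ 0.44109669 -0.21224224  0.04      ] [ 0.44469222 -0.20318219  0.04      ] [ 0.44196174 -0.21051648  0.04      ]
```

All three views agree the tin is at (0.442,-0.215), where the tool was. But the tips show higher than expected: side crop (432,142) against (427,179) predicted. The fingers seem shorter than stated, so I'll measure that.

```bash
python3 - <<'E'
from h import *
import json
p,q=json.load(open('w2.json'));R=Ro.from_quat(q).as_matrix();c=get_calibration('wrist');C=np.linalg.inv(np.array(c['tool_from_camera']));K=np.array(c['intrinsics'])
g=.5*.094/2
for d in(-.02,-.01,0,.01,.019):
    o=[d]
    for sy in(1,-1):
        for sx in(1,-1):
            X=np.array([sx*.008,sy*g,d]);w=K@(C@np.append(X,1))[:3]
            o.append((w[:2]/w[2]).round(0).tolist()); 
            o.append((((proj('side',R@X+p)-[300,80])*4)).round(0).tolist())
    print(o)
E
```

```text
[-0.02, [363.0, 275.0], [390.0, 132.0], [362.0, 304.0], [387.0, 112.0], [272.0, 275.0], [481.0, 132.0], [272.0, 304.0], [478.0, 111.0]]
[-0.01, [361.0, 269.0], [388.0, 147.0], [360.0, 297.0], [386.0, 127.0], [274.0, 269.0], [479.0, 147.0], [275.0, 297.0], [476.0, 126.0]]
[0, [359.0, 263.0], [386.0, 162.0], [358.0, 290.0], [384.0, 142.0], [276.0, 263.0], [477.0, 161.0], [277.0, 290.0], [474.0, 141.0]]
[0.01, [357.0, 258.0], [385.0, 177.0], [356.0, 284.0], [383.0, 156.0], [278.0, 258.0], [474.0, 176.0], [278.0, 284.0], [472.0, 156.0]]
[0.019, [355.0, 254.0], [383.0, 190.0], [354.0, 278.0], [381.0, 169.0], [279.0, 254.0], [472.0, 189.0], [280.0, 278.0], [470.0, 169.0]]
```

Side inner corners at (387,145) and (485,145) and wrist corners at (271,268) and (362,268) both put the tips 10 mm behind the TCP. For the tin, then, the TCP has to reach about z = 0.

```bash

python3 -m inch '[[0,0,0,0],[0,0,0,0],[0,0,0,0],[0,0,0,0],[0,0.01,0.1,0],[0,0.01,0.25,0],[0,0.01,0.45,0],[0,0.01,0.65,0],[0,0.01,0.85,0],[0,0.01,1,0]]' 1
python3 -m inch '[[0,0,0.04,0],[0,0,0.08,0],[0,0,0.12,0],[0,0,0.16,0],[0,0,0.2,0],[0,0,0.23,0],[0,0,0.25,0],[0,0,0.26,0],[0,0,0.27,0],[0,0,0.27,0]]'
python3 -m inch '[[0,0,0,0],[0,0,0,0],[0,0,0,0],[0,0,0,0],[0,0,0,0],[0,0,0,0],[0,0,0,0],[0,0,0,0],[0,0,0,0],[0,0,0,0]]' 0.5 15
```

```text
t: 63.4
tool_pos: [0.4414, -0.2143, 0.0253]
tool_rot: [0.683, 0.73, -0.0, -0.001]
wrist_force: [-1.2, 0.2, 0.7]
finger_gap: 1.0
gripper_force: 0.0
t: 64.4
tool_pos: [0.4423, -0.215, 0.0005]
tool_rot: [0.683, 0.73, 0.0, -0.0]
wrist_force: [0.4, 0.7, -0.1]
finger_gap: 1.003
gripper_force: 0.0
t: 65.4
tool_pos: [0.4423, -0.215, 0.0006]
tool_rot: [0.683, 0.73, 0.0, 0.0]
wrist_force: [0.3, -0.8, 1.0]
finger_gap: 0.629
gripper_force: 15.0
```

```bash

python3 -m inch '[[0,0,-0.05,0],[0,0,-0.15,0],[0,0,-0.3,0],[0,0,-0.45,0],[0,0,-0.6,0],[0,0,-0.75,0],[0,0,-0.9,0],[0,0,-1,0],[0,0,-1,0],[0,0,-1,0]]'
python3 -c "
from h import *
print(go([.4609,.0916,.1],.065))"
```

```text
t: 66.4
tool_pos: [0.4422, -0.2149, 0.1005]
tool_rot: [0.683, 0.73, 0.0, 0.0]
wrist_force: [-0.7, -0.2, -0.8]
finger_gap: 0.628
gripper_force: 15.0
([3.047, 0.388, 0.005, np.float64(0.0002)], np.float64(0.0658), [0.4422, -0.2149, 0.1005])
```

```bash

for i in 1 2 3; do python3 -m inch '[[0.05,0,0,0],[0.2,0.03,0,0],[0.35,0.05,0,0],[0.5,0.07,0,0],[0.65,0.09,0,0],[0.8,0.11,0,0],[0.9,0.12,0,0],[0.97,0.13,0,0],[1,0.13,0,0],[1,0.13,0,0]]' >/dev/null; done
python3 -m inch '[[0.02,0,0,0],[0.05,0,0,0],[0.05,0,0.03,0],[0.05,0,0.06,0],[0.05,0,0.1,0],[0.05,0,0.14,0],[0.05,0,0.18,0],[0.05,0,0.21,0],[0.05,0,0.23,0],[0.05,0,0.23,0]]'
python3 -c "
from h import *
print(go([.4609,.0916,.0726],.065))
a=capture('side')[240:380,350:450,::-1]; cv2.imwrite('pics/s3.png',cv2.resize(a,None,fx=4,fy=4,interpolation=cv2.INTER_CUBIC))"
```

```text
t: 70.4
tool_pos: [0.4609, 0.0919, 0.0772]
tool_rot: [0.683, 0.73, -0.0, -0.0]
wrist_force: [-0.6, 0.2, -0.3]
finger_gap: 0.636
gripper_force: 15.0
([-0.003, -0.0, 0.046, np.float64(0.0002)], np.float64(0.0657), [0.4609, 0.0919, 0.0772])
```

View pics/s3.png

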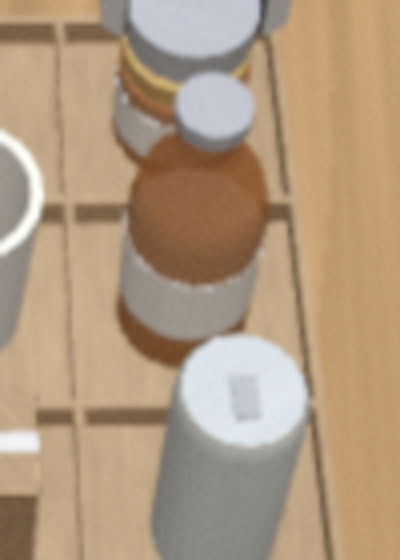

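The tin (196,40) hangs over the lid (186,90), in line allowing for the view's lean. I'll lower it until it touches.

```bash

python3 -m inch '[[0,0,0.006,0],[0,0,0.012,0],[0,0,0.018,0],[0,0,0.024,0],[0,0,0.03,0],[0,0,0.036,0],[0,0,0.04,0],[0,0,0.044,0],[0,0,0.046,0],[0,0,0.046,0]]'
python3 -m inch '[[0,0,0.002,0],[0,0,0.004,0],[0,0,0.006,0],[0,0,0.008,0],[0,0,0.009,0],[0,0,0.01,0],[0,0,0.01,0],[0,0,0.01,0],[0,0,0.01,0],[0,0,0.01,0]]'
```

```text
t: 71.45
tool_pos: [0.4612, 0.0919, 0.0729]
tool_rot: [0.683, 0.73, 0.0, -0.0]
wrist_force: [-0.3, 0.1, -1.2]
finger_gap: 0.632
gripper_force: 15.0
t: 72.45
tool_pos: [0.4612, 0.092, 0.0725]
tool_rot: [0.683, 0.73, 0.0, 0.0]
wrist_force: [-1.8, -0.9, 6.2]
finger_gap: 0.634
gripper_force: 15.0
```

```bash

python3 -m inch '[[0,0,0,0],[0,0,0,0],[0,0,0,0],[0,0,0,0],[0,0,0,0],[0,0,-0.03,0],[0,0,-0.1,0],[0,0,-0.25,0],[0,0,-0.5,0],[0,0,-0.8,0]]' 0.8
python3 -m inch '[[0,0,-0.2,0],[0,0,-0.4,0],[-0.1,0,-0.5,0],[-0.3,0,-0.5,0],[-0.5,0,-0.5,0],[-0.7,0,-0.5,0],[-0.9,0,-0.5,0],[-1,0,-0.5,0],[-1,0,-0.5,0],[-1,0,-0.5,0]]' >/dev/null
python3 -m inch '[[-0.1,0,0,0],[-0.3,0,0,0],[-0.55,0,0,0],[-0.8,0,0,0],[-1,0,0,0],[-1,0,0,0],[-1,0,0,0],[-1,0,0,0],[-1,0,0,0],[-1,0,0,0]]'
python3 -c "
from h import *
a=cv2.resize(capture('top')[205:375,115:345,::-1],None,fx=3.4,fy=3.4,interpolation=cv2.INTER_CUBIC); cv2.imwrite('pics/top4.png',a)
b=cv2.resize(capture('side')[230:410,290:450,::-1],None,fx=3.4,fy=3.4,interpolation=cv2.INTER_CUBIC);cv2.imwrite('pics/s4.png',b)"
```

```text
t: 73.45
tool_pos: [0.4605, 0.0919, 0.1524]
tool_rot: [0.683, 0.73, -0.001, -0.001]
wrist_force: [-0.5, -0.2, 0.3]
finger_gap: 0.804
gripper_force: 0.0
t: 75.45
tool_pos: [0.4744, -0.1069, 0.2021]
tool_rot: [0.683, 0.73, 0.0, 0.0]
wrist_force: [0.2, -0.2, -0.8]
finger_gap: 0.802
gripper_force: 0.0
```

View pics/top4.png

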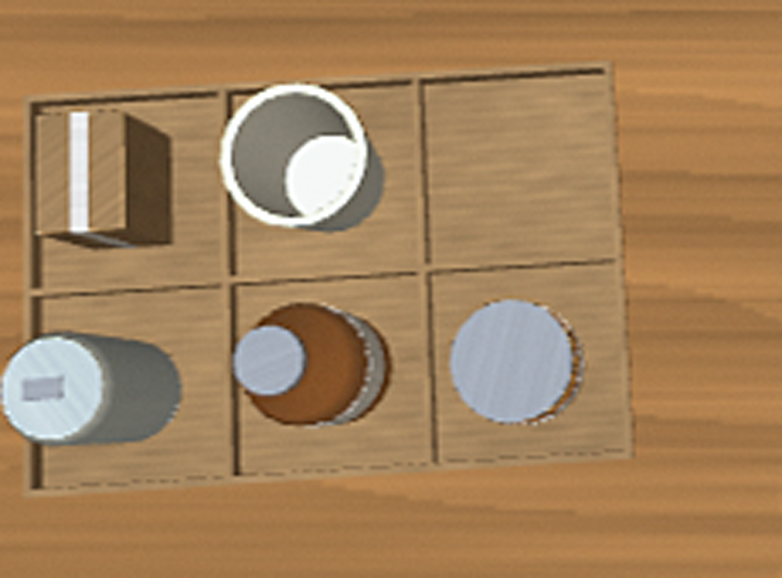

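View pics/s4.png

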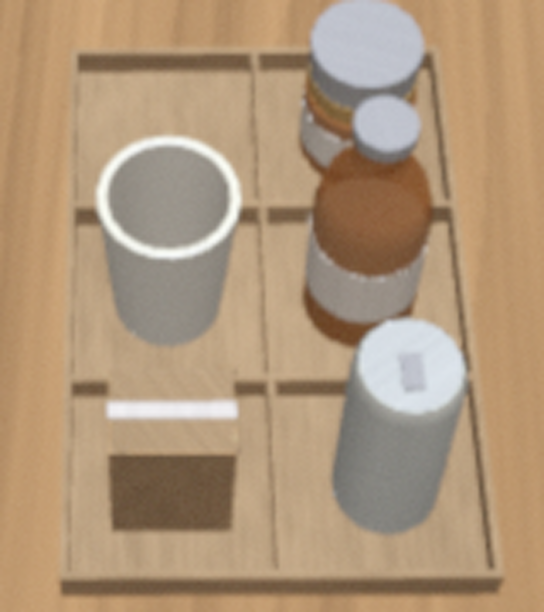

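Everything stands in its cell, with the tin flat on the jar at (511,361). I'll check the carton's angle and the tin's centring numerically, with the carton's white stripe at crop (80,112)–(80,232).

```bash
python3 - <<'E'
from h import *
a=capture('top').astype(int); x0,y0=125,235
def stripe(a,x0,x1,y0,y1,mn):
    r=a[y0:y1,x0:x1].min(2); L=[]
    for v in range(r.shape[0]):
        w=np.clip(r[v]-mn,0,None).astype(float)
        if w.sum()>60: L.append((x0+(w*np.arange(len(w))).sum()/w.sum(),y0+v))
    L=np.array(L)[2:-2]; P=np.array([ray('top',p,.094)[:2] for p in L]); k=np.polyfit(P[:,0],P[:,1],1)
    return len(L),np.arctan(k[0]),P[:,0].mean(),P[:,1].mean()
print("now",stripe(a,130,150,235,275,150))
b=cv2.imread('pics/top0.png')[:,:,::-1].astype(int); print("start",stripe(b,510,528,228,272,150))
t=lambda u,v:((u+.5)/3.4-.5+115,(v+.5)/3.4-.5+205)
print("tin",ray('top',t(511,361),.100),"carton",np.mean([ray('top',t(*p),.094) for p in[(40,112),(126,112),(127,236),(38,232)]],0))
# tray walls in the same picture: left inner divider near/far and row divider
P=[ray('top',t(*p),.022) for p in[(225,92),(235,475),(420,80),(436,463),(32,292),(615,260)]]
for i,j in((1,0),(3,2)): d=P[j]-P[i];print("x-wall yaw",np.arctan2(d[1],d[0]))
d=P[4]-P[5];print("y-wall yaw",np.arctan2(-d[0],d[1]))
E
```

```text
now (31, np.float64(0.06073816787974664), np.float64(0.5530088647972597), np.float64(0.3104282236112985))
start (31, np.float64(-0.02158220636380691), np.float64(0.5651169684213132), np.float64(-0.34213370679309957))
tin [0.45967031 0.09219173 0.1       ] carton [0.55224072 0.30857505 0.094     ]
x-wall yaw 0.07314123598261518
x-wall yaw 0.07088391151238656
y-wall yaw 0.059389852877893244
```

The carton's yaw is 0.061 rad against 0.066 for the tray. The tin is within 1 mm of the jar's axis.

```bash
python3 -c "
from station import *
print(hand_in())"
```

```text
the job is handed in; nothing more can be done
None
```

The gift tray is made up and handed in at about 76 s of the 101 s allowed: can, jar and carton stand in their cells and the tin sits within about 1 mm of the jar's centre; one tin grasp closed empty above it and was redone, and nothing fell or was disturbed.

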